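# Glue a cover onto a printed housing and hold it under the lever press

### The job

The rim of the open round housing in the lever press's sliding nest already carries its glue: lay the plain round cover (not the ring, not the square plate) flat on it between the four pins, let go of it, and push the slide fully home under the press. Then pull the lever down until the cover has pushed the press's sprung foot about 7 mm into its sleeve, half of its 14 mm stroke (the dark groove on the stem then reaches the sleeve's mouth), without ever driving the foot to the end of its stroke, and finish while holding the lever there. Leave the other loose things on the bench where they are.

Things in the scene. Friction and masses are not known exactly. Their poses are not given: they have to be found in the camera images.
- cover_center (a point): centre (half-way up) of the loose plain round cover, a white printed disc, diameter 48 mm, 6 mm thick, 20 g, lying flat on the table; z is the disc's axis
- ring_center (a point): centre of a loose white ring, outside diameter 48 mm, hole 22 mm, 6 mm thick, lying flat: a bystander, not wanted
- square_center (a point): centre of a loose white square plate, 44 x 44 x 6 mm, lying flat: a bystander, not wanted
- press: grey bench lever press, fixed. Origin on the table under the ram's axis; x points from its front (the robot's side) to its column, y to the side where the slide comes out for loading, z up. Foot plate 150 x 120 x 14 mm; column 56 mm wide, front face at x = 55 mm. A steel guideway for the slide runs along y from -50 to 250 mm, top 26 mm above the table
- slide (a joint): dark steel sliding nest, m: 0 = fully out, nest 140 mm to the press's +y side of the ram axis; 0.14 = home on its stop, nest exactly under the ram. Moves along the press's -y. Friction 2 N, no spring: stays where left. Plate 72 mm wide, top 36 mm above the table, reaching 38 mm to the -y and 112 mm to the +y side of the nest
- nest (a point): centre of the rim of the white open round housing (outside 48 mm, 12 mm high, wall 5 mm) fixed on the slide; 48 mm above the table. A seated cover has its centre 3 mm above this point. Four round-nosed pins, 6 mm thick, stand at 45 degrees to the press's x and y, 28.6 mm from the centre (51 mm circle free between them), 8 mm higher than the rim; 34 mm free between neighbours
- slide_knob (a point): centre of the black knob on a post at the slide's +y end, 95 mm to the +y side of the nest: knob diameter 20 mm, from 60 to 76 mm above the table, on a 12 mm steel post; made for pushing or gripping
- lever (a joint): press lever, rad: 0 = up at rest (rod rising 0.70 rad above level towards the front, -x), grows as the ball goes down; level at 0.70; stop at 1.03. The ram sinks 30 mm per rad. A spring lifts it when let go: the ball takes about 2 N at first, 5.5 N at the wanted place. The foot touches the seated cover at about 0.53; 7 mm of foot travel comes at about 0.77
- lever_pivot (a point): centre of the lever's hub on the -y side of the press head, 33 mm behind and 46 mm to the -y side of the ram axis, 148 mm above the table; the lever turns about the press's y axis through it
- lever_ball (a point): centre of the black ball grip of the lever, diameter 34 mm, 170 mm from lever_pivot; it swings in the plane of the press's x and z. The rod behind it is 11 mm thick
- foot (a joint): how far the sprung foot has been pushed up into its sleeve on the ram, m: 0 = fully out, 0.007 = wanted, 0.014 = end of its stroke. Spring 1.5 N per mm (about 12 N on the cover when it is right). At rest the foot's rubber face, 30 mm in diameter, is 70 mm above the table
- glue_bottle: loose small white glue bottle, 38 mm in diameter, 100 mm high, origin under its centre: leave it alone
- cup: loose small white square cup, 66 x 66 x 34 mm, origin under its centre: leave it alone
- cutters: loose yellow side cutters lying flat, 147 x 54 x 14 mm: leave them alone
- fan: loose small black square fan, 40 x 40 x 14 mm: leave it alone
- gear: loose printed gear wheel, 38 mm across, 14 mm thick: leave it alone
- press_head (a point): centre of the front face of the press's head, 23 mm in front of the ram axis, 149 mm above the table. The head is 60 mm wide, spans 122 to 176 mm above the table and reaches back over the column; the ram bar stands through it up to 222 mm; a round spring drum sticks out of its +y side to y = 51 mm in the press's frame
- foot_face (a point): centre of the underside of the press's sprung foot: a round rubber-faced pad 30 mm in diameter on a 14 mm stem under the ram's sleeve
Mind the look-alikes: they are no part of the job. What is shaped like the part that bears cover_center but orange is not meant.

How it is judged:
On the way, in this order (a step that is already met when the one before it is completed fails the run):
1. the round cover lies flat on the housing between the pins, let go (horizontal distance between cover_center and nest below 0.004 m and z of cover_center in the frame of nest between 0.001 and 0.0045 m and angle between cover_center's own z axis and vertical below 0.08 rad and contact force between cover and the fingers below 0.1 N), for 0.2 s.
2. the slide is home under the press with the cover still in place (value of joint slide above 0.136 m and horizontal distance between cover_center and nest below 0.004 m and z of cover_center in the frame of nest below 0.0045 m), for 0.2 s.
At the end, for the whole second after the job is handed in: The robot is still holding the lever down: the sprung foot, pressing on the round cover, stands 5.2 to 8.8 mm into its sleeve; the cover lies flat on the housing, centred within 4 mm; the slide is home within 4 mm (all of step 2 and value of joint foot between 0.0052 and 0.0088 m and contact force between foot and cover above 6 N and contact force between any of the fingers, the arm and lever above 1 N and z of cover_center in the frame of nest above 0.001 m and angle between cover_center's own z axis and vertical below 0.08 rad); the arm keeps its last pose, push and grip.
It fails at once if the foot is driven to the end of its stroke (beyond 12.5 of 14 mm) (value of joint foot above 0.0125 m).
It fails at once if the ring, the square plate or another loose thing on the bench is moved by more than 40 mm or the bottle is knocked over (distance of any of ring_center, square_center, glue_bottle, cup, cutters, fan, gear from where it was at the start of the episode above 0.04 m or angle between glue_bottle's own z axis and vertical above 0.6 rad).
It also fails if it takes over 70 s, if anything falls off the work surface, if the arm or the gripper's body presses on something with over 40 N, if the wrist force passes 120 N, or if a joint passes its speed limit or range.

### The arm

A 6-joint arm with a two-finger parallel gripper is mounted at the origin on a cart in front of the work surface, level with it; the furniture and walls round the work are solid. World frame = base frame: x ahead of the robot, y to its left, z up, the work surface at z = 0. Lengths are in m, angles in rad, forces in N, time in s.
With the tool pointing down it reaches from about 0.35 to 0.775 m from the base axis. Payload 7.3 kg.
Tool frame: the origin (TCP) lies at the very end of the fingers, on their centre line; the grasp point (between the pads) lies 19 mm behind it; z points along the fingers, y is the line along which they close (so a half turn about z gives the same grasp; the last joint's range is limited). The gripper opens to 92 mm and grips with 3 to 60 N. Pads are 19 mm wide; open, the fingers measure 130 mm over their backs; the gripper's body (75 mm by 190 mm) begins 47 mm behind the grasp point.
Start: joints at [1.028, 0.342, 1.524, -0, 1.275, -0.146], TCP at [0.203, 0.484, 0.227] pointing down, gripper open.
Joint ranges: [-2.53, 2.53], [-0.77, 2.02], [0.04, 2.7], [-1, 4.14], [0.28, 2.66], [-3.11, 3.11]. Speed limits (rad/s): [2.57, 2.57, 3.14, 3.14, 3.14, 3.14].

### API

Orientations are given as [roll, pitch, yaw] about the fixed x, y, z axes, in that order (R = Rz(yaw) Ry(pitch) Rx(roll)).
In Python, from cell import robot, read_camera, get_calibration gives the robot as it stands. The module is installed in compiled form; this text tells all that it offers.
- The arm moves only by the tool send_rows, never from a script. Its argument "plan" is a list of rows, each a list of 2 entries, a list of its own where there are three numbers: the shift along the tool's x, y, z as a fraction of full scale, then the turn, a rotation vector about the tool's x, y, z as a fraction of full scale. A call has exactly 10 rows; each row shifts and turns the commanded pose from where the row before left it, along the tool's axes as they then stand; what a row does not reach is not made up. Full scale, the value 1, is 0.025 m for a shift and 90 degrees for a turn. A row lasts 1/8 s, in which the tool goes at most 62.5 mm and 10.7 degrees, less where a joint would pass 70% of its speed; a pose out of reach is approached as far as the arm can. A call with a number of a shift or a turn outside -1 to 1 is refused whole. A call with a gripper value outside its range is refused whole. "gripper" is the opening, from -1 (shut) to 1 (fully open), so that 0 is half open, set as the call begins (left out, the last holds). The fingers move at their own pace and stop on an object; "force" is the grip in N (left out, the last holds). Time passes only in rows, so rows that do not move let the fingers close, or fill a call up. It gives the time, the measured TCP pose, the force, the opening and the grip force at its end, in the units of the state.
- robot.observe(): the state, without advancing time (a new reading comes with each control period).
- read_camera(name): name is "scene" or "top" or "wrist"; returns (picture, depth): 480x640x3 uint8, blue, green, red; 480x640 float32, m along the optical axis (not along the pixel's ray), 0 where there is no reading.
- get_calibration(name): a dict with "intrinsics" (3x3 intrinsics, pixels), "rvec" (rotation vector, rad) and "tvec" (3), from world to camera coordinates, as OpenCV has them. Camera axes: x right, y down, z forward; pixel columns grow to the right and rows downward; lengths in m; the calibration is good to about 2 mm. A picture is of the moment at which its call begins: read the wrist's pose just before it. get_calibration takes no time and is no camera call; for the wrist camera it gives the pose at the moment of the call.
- robot.hand_in(): hands the job in; it is judged then, once.
The state is a dict: "time": time; "qpos": joint angles; "qvel": joint speeds; "joint_efforts": joint torques, N m; "tool_pos": TCP position; "tool_rot": TCP orientation; "contact_force": force on the tool from outside, world axes, zero at the start; "torque": the same for the moment, N m; "opening": finger opening in m; "grip_force": force on a finger pad.
Only numpy, scipy, OpenCV 4.12 (cv2) and the standard library are available. Lean on these libraries where they do the work, as an engineer would, in place of code of your own. Each camera call takes 0.05 s, during which the arm holds its last target. There are 200 camera calls.

## Working session

There is one attempt and no reset: what is moved stays moved. The work goes in short steps, Python scripts to look and compute and a tool call to move; the robot and the scene stay as the last step left them, time stands still between calls to the robot, and variables do not carry over. Pictures are saved under pics/ and viewed, at most 10 in all, crops included, and the job is handed in when it is done.

Besides the shell and the picture viewer there is one more tool, called after "Request:" as a command line: name --argument value ..., lists and objects as JSON in quotes. send_rows: Moves the arm, as the interface text tells. Shift numbers are shares of 0.025 m and turn numbers shares of 90 degrees, none past 1 either way. Its arguments: {"type":"object","properties":{"plan":{"type":"array"},"gripper":{"type":"number"},"force":{"type":"number"}},"required":["plan"]}

```bash
mkdir -p pics
cat > h.py <<'E'
import numpy as np, cv2
from cell import robot, read_camera, get_calibration
def cal(n):
    c=get_calibration(n); K=np.array(c["intrinsics"]); R=cv2.Rodrigues(np.array(c["rvec"],float))[0]; t=np.array(c["tvec"],float).ravel()
    return K,R,t
def ray(C,u,v,z):
    K,R,t=C; d=R.T@np.linalg.inv(K)@[u,v,1]; o=-R.T@t
    return o+d*(z-o[2])/d[2]
def pt(C,u,v,d):
    K,R,t=C; return R.T@(np.linalg.inv(K)@[u,v,1]*d-t)
def proj(C,p):
    K,R,t=C; q=K@(R@np.array(p)+t); return q[:2]/q[2]
E
python3 - <<'E'
from h import *
ims=[]
for n in("scene","top"):
    C=cal(n); im,d=read_camera(n); np.savez(f"pics/{n}0.npz",im=im,d=d,K=C[0],R=C[1],t=C[2]); cv2.imwrite(f"pics/{n}0.png",im); print(n,(-C[1].T@C[2]).round(3))
print(robot.observe())
E
```

```text
scene [ 0.06  -0.913  0.681]
top [0.354 0.034 1.501]
{'time': 0.1, 'qpos': array([ 1.02799101e+00,  3.42647758e-01,  1.52492571e+00, -1.14431201e-05,
        1.27542347e+00, -1.46021876e-01]), 'qvel': array([ 0.00222081, -0.00200969, -0.00164418, -0.00092071, -0.00059859,
        0.0014601 ]), 'joint_efforts': array([ 7.60205112e-04, -4.32005632e+01, -2.44692260e+01,  7.18242559e-02,
        5.25987719e-02, -7.71590885e-05]), 'tool_pos': array([0.20268658, 0.48389182, 0.22611574]), 'tool_rot': array([-3.14020172e+00, -1.93502583e-04,  2.74481242e+00]), 'contact_force': array([ 0.01555101,  0.28523494, -0.01881233]), 'torque': array([-0.01028989, -0.02319532, -0.00484338]), 'grip_force': 0.0, 'opening': 0.09169077956437054}
```

View pics/scene0.png

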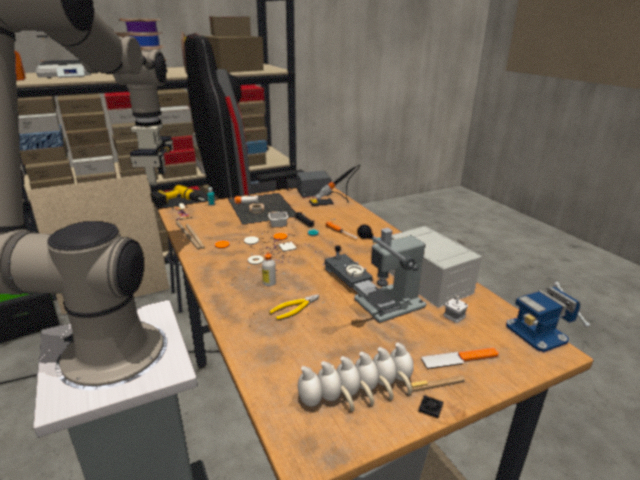

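View pics/top0.png

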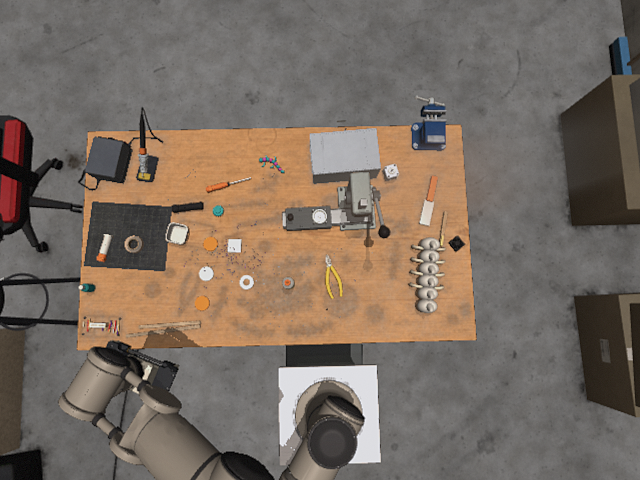

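Top view: white round candidates are the plain disc (206,272), the ring with a hole (246,282) and the square plate (234,245). Orange discs are at (210,243) and (202,302). The plain disc at (206,272) fits. The nest is near (320,215), the knob near (290,216) and the lever ball near (383,232). I'll measure these and confirm in a crop.

Run:
```python
from h import *
z=np.load("pics/top0.npz"); im,d=z["im"],z["d"]; C=(z["K"],z["R"],z["t"])
hsv=cv2.cvtColor(im,cv2.COLOR_BGR2HSV)
w=((hsv[...,1]<45)&(hsv[...,2]>185)).astype(np.uint8)
n,l,s,c=cv2.connectedComponentsWithStats(w)
for i in range(1,n):
    x,y,a,b,A=s[i]
    if A>60 and 160<c[i][0]<400 and 180<c[i][1]<300:
        cx,cy=x+(a-1)/2,y+(b-1)/2
        print("white",c[i].round(1),(cx,cy),a,b,A,ray(C,*c[i],.006).round(4),ray(C,*c[i],.048).round(4), pt(C,*c[i],d[int(c[i][1]),int(c[i][0])])[2].round(3))
k=(hsv[...,2]<60).astype(np.uint8)
n,l,s,c=cv2.connectedComponentsWithStats(k)
for i in range(1,n):
    if s[i][4]>15 and 280<c[i][0]<400 and 180<c[i][1]<250: print("dark",c[i].round(1),s[i],ray(C,*c[i],.076).round(4),pt(C,*c[i],d[int(c[i][1]),int(c[i][0])]).round(4))
a=cv2.resize(im[225:300,170:270],None,fx=4,fy=4,interpolation=cv2.INTER_CUBIC)
b=cv2.resize(im[165:255,275:395],None,fx=5,fy=5,interpolation=cv2.INTER_CUBIC)
o=np.zeros((300+290,600,3),np.uint8);o[:300,:400]=a; o[300:]=cv2.resize(b,(387,290)).shape and np.pad(cv2.resize(b,(387,290)),((0,0),(0,213),(0,0)))
cv2.imwrite("pics/crop.png",o)
# plate edges: height mask
K=C[0]; uu,vv=np.meshgrid(np.arange(640),np.arange(480))
P=np.einsum('ij,jhw->ihw',C[1].T@np.linalg.inv(K),np.stack([uu*d,vv*d,d]))-(C[1].T@C[2])[:,None,None]
for lo,hi in((.03,.042),(.165,.185)):
    m=((P[2]>lo)&(P[2]<hi)&(uu>275)&(uu<395)&(vv>165)&(vv<250)).astype(np.uint8)
    cs=max(cv2.findContours(m,0,1)[0],key=cv2.contourArea); r=cv2.minAreaRect(cs); bp=cv2.boxPoints(r); print(r,[ray(C,*q,(lo+hi)/2)[:2].round(4) for q in bp])
```

```text
white [319.3 216.1] (np.float64(319.5), np.float64(215.5)) 14 14 132 [0.6416 0.0139 0.006 ] [0.6335 0.0145 0.048 ] 0.039
white [335.6 216.3] (np.float64(335.5), np.float64(216.0)) 10 13 103 [ 0.6396 -0.0409  0.006 ] [ 0.6316 -0.0388  0.048 ] 0.028
white [178.6 234.2] (np.float64(179.0), np.float64(234.0)) 17 19 231 [0.591  0.4852 0.006 ] [0.5843 0.4725 0.048 ] 0.004
white [234.2 245. ] (np.float64(234.5), np.float64(245.5)) 14 14 167 [0.55   0.2999 0.006 ] [0.5445 0.2925 0.048 ] 0.008
white [205.7 273.3] (np.float64(206.0), np.float64(273.0)) 15 15 154 [0.4582 0.3934 0.006 ] [0.4552 0.3833 0.048 ] 0.007
white [246.1 281.7] (np.float64(246.0), np.float64(282.0)) 15 15 123 [0.4272 0.2605 0.006 ] [0.4252 0.2541 0.048 ] 0.0
dark [289.8 217. ] [287 214   6   7  28] [0.6274 0.1097 0.076 ] [0.627  0.1096 0.078 ]
dark [383.5 231.6] [379 225  11  13 105] [ 0.573  -0.1893  0.076 ] [ 0.5427 -0.1584  0.2733]
dark [322.9 227.9] [315 227  16   2  17] [0.5895 0.0045 0.076 ] [0.5965 0.0036 0.0337]
((308.5411376953125, 217.26992797851562), (22.47056007385254, 46.43764114379883), 86.09950256347656) [array([0.6668, 0.1284]), array([ 0.674 , -0.0251]), array([ 0.5986, -0.028 ]), array([0.5917, 0.1245])]
((358.2233581542969, 193.12689208984375), (42.890724182128906, 25.221454620361328), 85.91438293457031) [array([ 0.7413, -0.0622]), array([ 0.7452, -0.1387]), array([ 0.613 , -0.1426]), array([ 0.6093, -0.0671])]
```

View pics/crop.png

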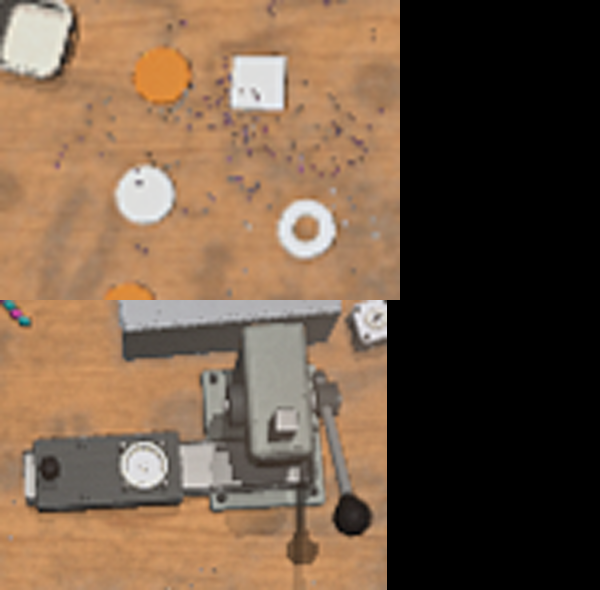

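The crop confirms it: the plain white disc is at crop (145,195). The ring is at (306,228) and the square at (258,82). I'm moving over the disc now.

Request:
send_rows --plan '[[[-1, 0.06, 0], [0, 0, 0]], [[-1, 0.06, 0], [0, 0, 0]], [[-1, 0.06, 0], [0, 0, 0]], [[-1, 0.06, 0], [0, 0, 0]], [[-1, 0.06, 0], [0, 0, 0]], [[-1, 0.06, 0], [0, 0, 0]], [[-1, 0.06, 0], [0, 0, 0]], [[-1, 0.06, 0], [0, 0, 0]], [[-1, 0.06, 0], [0, 0, 0]], [[-0.8, 0.06, 0], [0, 0, 0]]]' --gripper 1

```text
time: 1.35
tool_pos: [0.4358, 0.4028, 0.2265]
tool_rot: [-3.141, -0.0, 2.744]
contact_force: [0.2, -1.0, 0.2]
opening: 0.0919
grip_force: 0.0
```

Request:
send_rows --plan '[[[0, 0, 0], [0, 0, 0.09]], [[0, 0, 0], [0, 0, 0.09]], [[0, 0, 0], [0, 0, 0.09]], [[0, 0, 0], [0, 0, 0.09]], [[0, 0, 0], [0, 0, 0.09]], [[0, 0, 0], [0, 0, 0.09]], [[0, 0, 0], [0, 0, 0.09]], [[0, 0, 0], [0, 0, 0.08]], [[0, 0, 0], [0, 0, 0]], [[0, 0, 0], [0, 0, 0]]]'

```text
time: 2.6
tool_pos: [0.4348, 0.4033, 0.2267]
tool_rot: [-3.141, -0.0, 1.632]
contact_force: [0.1, 0.8, 1.0]
opening: 0.0921
grip_force: 0.0
```

```bash
cat >> h.py <<'E'
def white(C,im,z,amin=300,smax=45,vmin=170):
    hsv=cv2.cvtColor(im,cv2.COLOR_BGR2HSV); w=((hsv[...,1]<smax)&(hsv[...,2]>vmin)).astype(np.uint8)
    for c in cv2.findContours(w,0,1)[0]:
        if cv2.contourArea(c)>amin and len(c)>5:
            (u,v),r=cv2.minEnclosingCircle(c); e=cv2.fitEllipse(c)
            print(np.round(e[0],1),np.round(e[1],1),int(cv2.contourArea(c)),"P",ray(C,*e[0],z).round(4))
def delta(p,yaw=None):
    o=robot.observe(); R=__import__("scipy.spatial.transform",fromlist=["Rotation"]).Rotation.from_euler("xyz",o["tool_rot"]).as_matrix()
    print("pos",o["tool_pos"].round(4),"rot",np.degrees(o["tool_rot"]).round(2),"shift units",(R.T@(np.array(p)-o["tool_pos"])/.025).round(2), "" if yaw is None else ("turn z units",round((np.degrees(o["tool_rot"][2])-yaw)/90,3)))
E
python3 - <<'E'
from h import *
C=cal("wrist"); im,d=read_camera("wrist"); cv2.imwrite("pics/w1.png",im)
print("cam",(-C[1].T@C[2]).round(4), "center",proj(C,[.458,.393,.006]))
white(C,im,.006); delta([.458,.393,.2],93.2)
z=np.load("pics/top0.npz"); T=(z["K"],z["R"],z["t"])
for q in((345,150),(345,170),(330,165)): print(pt(T,*q,z["d"][q[1],q[0]]).round(3))
E
```

```text
cam [0.4294 0.4839 0.384 ] center [331.33226101 220.68571269]
[298.4 317. ] [25.9 37.3] 547 P [0.4265 0.2662 0.006 ]
[390.8 296.1] [22.2 41. ] 608 P [0.5387 0.3022 0.006 ]
[331.  219.3] [37.1 38.9] 1120 P [0.4575 0.3946 0.006 ]
[472.  143.6] [68.8 79.2] 4165 P [0.6022 0.4873 0.006 ]
[ 53.8 153.4] [134.4 308.7] 29563 P [0.1517 0.4492 0.006 ]
pos [0.4347 0.4033 0.2267] rot [-180.     -0.     93.48] shift units [-0.47  0.9   1.07] ('turn z units', np.float64(0.003))
[ 0.833 -0.072  0.115]
[ 0.766 -0.069  0.119]
[ 0.784 -0.022  0.118]
```

View pics/w1.png

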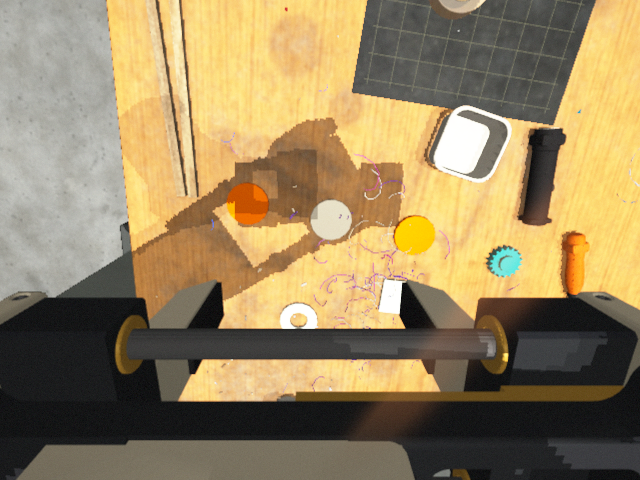

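The picture shows the disc at (331,219), half in shade, with the ring at (298,317) and the square at (391,296). The two measurements agree at about (0.4577, 0.394). I'm going down on it.

Request:
send_rows --plan '[[[-0.21, 0.45, 0.8], [0, 0, 0]], [[-0.22, 0.45, 0.8], [0, 0, 0]], [[0, 0, 0.8], [0, 0, 0]], [[0, 0, 0.8], [0, 0, 0]], [[0, 0, 0.8], [0, 0, 0]], [[0, 0, 0.8], [0, 0, 0]], [[0, 0, 0.8], [0, 0, 0]], [[0, 0, 0.8], [0, 0, 0]], [[0, 0, 0.8], [0, 0, 0]], [[0, 0, 0], [0, 0, 0]]]'

```text
time: 3.9
tool_pos: [0.4569, 0.3934, 0.0453]
tool_rot: [-3.139, 0.002, 1.631]
contact_force: [0.4, 0.2, -0.7]
opening: 0.0921
grip_force: 0.0
```

Run:
```python
from h import *
delta([.4577,.394,.0025])
C=cal("wrist"); im,d=read_camera("wrist"); cv2.imwrite("pics/w2.png",im); print(proj(C,[.4577,.394,.006]))
white(C,im,.006)
```

```text
pos [0.4569 0.3934 0.0453] rot [-1.7983e+02  9.0000e-02  9.3430e+01] shift units [0.03 0.04 1.71] 
[313.59922952 270.38517501]
[420.1 381.9] [22.5 36.9] 578 P [0.5372 0.3148 0.006 ]
[312.7 269.4] [66.2 68.7] 3525 P [0.4571 0.3946 0.006 ]
[591.8 126.8] [130.5 155.4] 8601 P [0.605  0.4883 0.006 ]
```

Request:
send_rows --plan '[[[0.05, 0, 0.5], [0, 0, 0]], [[0, 0, 0.5], [0, 0, 0]], [[0, 0, 0.4], [0, 0, 0]], [[0, 0, 0.2], [0, 0, 0]], [[0, 0, 0.1], [0, 0, 0]], [[0, 0, 0], [0, 0, 0]], [[0, 0, 0], [0, 0, 0]], [[0, 0, 0], [0, 0, 0]], [[0, 0, 0], [0, 0, 0]], [[0, 0, 0], [0, 0, 0]]]'

```text
time: 5.2
tool_pos: [0.4577, 0.3953, 0.0043]
tool_rot: [3.141, -0.0, 1.63]
contact_force: [-0.1, 0.2, -0.0]
opening: 0.0919
grip_force: 0.0
```

Request:
send_rows --plan '[[[0, 0, 0], [0, 0, 0]], [[0, 0, 0], [0, 0, 0]], [[0, 0, 0], [0, 0, 0]], [[0, 0, 0], [0, 0, 0]], [[0, 0, 0], [0, 0, 0]], [[0, 0, 0], [0, 0, 0]], [[0, 0, 0], [0, 0, 0]], [[0, 0, 0], [0, 0, 0]], [[0, 0, 0], [0, 0, 0]], [[0, 0, 0], [0, 0, 0]]]' --gripper -0.3 --force 10

```text
time: 6.45
tool_pos: [0.4577, 0.3952, 0.0042]
tool_rot: [3.142, -0.0, 1.63]
contact_force: [0.1, -0.4, -0.3]
opening: 0.047
grip_force: 10.0
```

Request:
send_rows --plan '[[[0, 0, 0], [0, 0, 0]], [[0, 0, 0], [0, 0, 0]], [[0, 0, 0], [0, 0, 0]], [[0, 0, 0.08], [0, 0, 0]], [[0, 0, 0], [0, 0, 0]], [[0, 0, 0], [0, 0, 0]], [[0, 0, 0], [0, 0, 0]], [[0, 0, 0], [0, 0, 0]], [[0, 0, 0], [0, 0, 0]], [[0, 0, 0], [0, 0, 0]]]' --gripper 0.25

```text
time: 7.7
tool_pos: [0.4577, 0.3952, 0.0022]
tool_rot: [3.142, -0.0, 1.63]
contact_force: [0.2, 0.1, -0.4]
opening: 0.057
grip_force: 0.0
```

Request:
send_rows --plan '[[[0, 0, 0], [0, 0, 0]], [[0, 0, 0], [0, 0, 0]], [[0, 0, 0], [0, 0, 0]], [[0, 0, 0], [0, 0, 0]], [[0, 0, 0], [0, 0, 0]], [[0, 0, 0], [0, 0, 0]], [[0, 0, -0.1], [0, 0, 0]], [[0, 0, -0.3], [0, 0, 0]], [[0, 0, -0.6], [0, 0, 0]], [[0, 0, -1], [0, 0, 0]]]' --gripper -0.3 --force 12

```text
time: 8.95
tool_pos: [0.4574, 0.3951, 0.0531]
tool_rot: [-3.141, 0.0, 1.63]
contact_force: [0.4, -0.4, 0.9]
opening: 0.0469
grip_force: 12.0
```

Request:
send_rows --plan '[[[0, 0, -1], [0, 0, 0]], [[0, 0, -1], [0, 0, 0]], [[0, 0, -1], [0, 0, 0]], [[-0.8, 0.4, -0.5], [0, 0, 0]], [[-1, 0.5, 0], [0, 0, 0]], [[-1, 0.5, 0], [0, 0, 0]], [[-1, 0.5, 0], [0, 0, 0]], [[-1, 0.5, 0], [0, 0, 0]], [[-1, 0.5, 0], [0, 0, 0]], [[-1, 0.5, 0], [0, 0, 0]]]'

```text
time: 10.2
tool_pos: [0.5531, 0.2282, 0.1399]
tool_rot: [-3.141, 0.0, 1.629]
contact_force: [0.2, -0.1, -0.5]
opening: 0.0471
grip_force: 12.0
```

Run:
```python
from h import *
delta([.6335,.0145,.15],93.2)
o=robot.observe(); p=o["tool_pos"]
C=cal("wrist"); im,d=read_camera("wrist"); cv2.imwrite("pics/w3.png",im); print(o["opening"],o["grip_force"],proj(C,p))
white(C,im,p[2])
white(C,im,.048)
```

```text
pos [0.5531 0.2282 0.1399] rot [-1.7999e+02  2.0000e-02  9.3320e+01] shift units [-8.72  2.72 -0.4 ] ('turn z units', np.float64(0.001))
0.04709447843733313 12.000432908535004 [312.19402682 300.40247819]
[311.  298.4] [67.1 92.2] 4704 P [0.5524 0.2293 0.1399]
[167.7 183.6] [48.2 53.6] 1996 P [0.4827 0.2841 0.1399]
[570.7 180.3] [  4.8 143.2] 348 P [0.6685 0.2965 0.1399]
[307. 143.] [59.1 74.2] 2649 P [0.5461 0.3059 0.1399]
[311.  298.4] [67.1 92.2] 4704 P [0.555  0.1828 0.048 ]
[167.7 183.6] [48.2 53.6] 1996 P [0.4446 0.2696 0.048 ]
[570.7 180.3] [  4.8 143.2] 348 P [0.739  0.2893 0.048 ]
[307. 143.] [59.1 74.2] 2649 P [0.5451 0.3041 0.048 ]
```

View pics/w3.png

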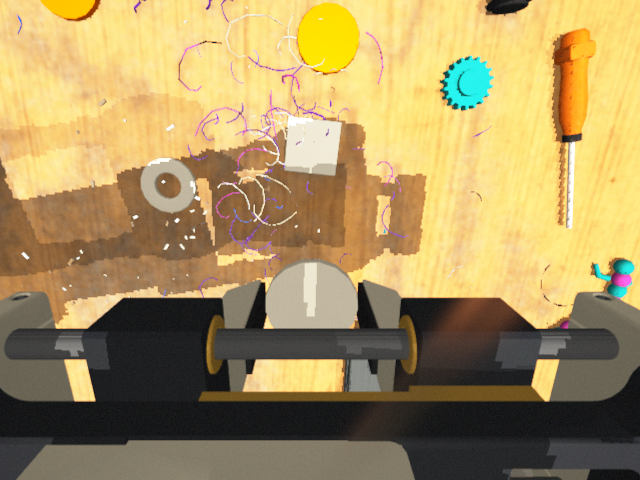

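Request:
send_rows --plan '[[[-0.7, 0.2, -0.4], [0, 0, 0]], [[-1, 0.3, 0], [0, 0, 0]], [[-1, 0.3, 0], [0, 0, 0]], [[-1, 0.3, 0], [0, 0, 0]], [[-1, 0.3, 0], [0, 0, 0]], [[-1, 0.3, 0], [0, 0, 0]], [[-1, 0.3, 0], [0, 0, 0]], [[-1, 0.3, 0], [0, 0, 0]], [[-1, 0.3, 0], [0, 0, 0]], [[-0.9, 0, 0], [0, 0, 0]]]'

```text
time: 11.5
tool_pos: [0.6317, -0.0068, 0.1504]
tool_rot: [3.141, 0.0, 1.63]
contact_force: [0.3, 0.1, -0.1]
opening: 0.0472
grip_force: 12.0
```

Request:
send_rows --plan '[[[0, 0, 0], [0, 0, 0]], [[0, 0, 0], [0, 0, 0]], [[0, 0, 0], [0, 0, 0]], [[0, 0, 0], [0, 0, 0]], [[0, 0, 0], [0, 0, 0]], [[0, 0, 0], [0, 0, 0]], [[0, 0, 0], [0, 0, 0]], [[0, 0, 0], [0, 0, 0]], [[0, 0, 0], [0, 0, 0]], [[0, 0, 0], [0, 0, 0]]]'

```text
time: 12.75
tool_pos: [0.6315, -0.0053, 0.1497]
tool_rot: [3.142, -0.0, 1.629]
contact_force: [-0.7, -0.4, -0.2]
opening: 0.0472
grip_force: 12.0
```

Run:
```python
from h import *
delta([.6335,.0145,.15],93.2)
o=robot.observe(); p=o["tool_pos"]
C=cal("wrist"); im,d=read_camera("wrist"); cv2.imwrite("pics/w4.png",im); np.savez("pics/w4.npz",im=im,d=d,K=C[0],R=C[1],t=C[2],p=p); print(o["opening"],o["grip_force"],proj(C,p),proj(C,[.6335,.0145,.048]),proj(C,[.627,.1097,.076]))
print("held plane");white(C,im,p[2]+.0038)
print("rim");white(C,im,.048)
```

```text
pos [ 0.6315 -0.0053  0.1497] rot [ 1.800e+02 -1.000e-02  9.336e+01] shift units [ 0.79  0.13 -0.01] ('turn z units', np.float64(0.002))
0.047243450398997265 11.999891102313995 [312.17670031 300.42037222] [315.9423178  217.85465078] [315.79334057  78.85628206]
held plane
[544.5 376.7] [22.9 47.1] 742 P [ 0.76   -0.0416  0.1535]
[399.6 286.1] [17.6 53. ] 446 P [0.6742 0.007  0.1535]
[310.6 300.9] [61.5 90.7] 3880 P [ 0.6306 -0.0037  0.1535]
[576.8 270.4] [105.5 138.9] 9910 P [0.7595 0.0205 0.1535]
[317.9 223. ] [20.9 42. ] 566 P [0.6316 0.0369 0.1535]
[320.4  55.3] [14.7 80.6] 792 P [0.6281 0.107  0.1535]
[ 7.9 44.5] [20.2 58.2] 783 P [0.502  0.1034 0.1535]
rim
[544.5 376.7] [22.9 47.1] 742 P [ 0.852  -0.1219  0.048 ]
[399.6 286.1] [17.6 53. ] 446 P [ 0.7072 -0.0398  0.048 ]
[310.6 300.9] [61.5 90.7] 3880 P [ 0.6335 -0.0579  0.048 ]
[576.8 270.4] [105.5 138.9] 9910 P [ 0.851  -0.0171  0.048 ]
[317.9 223. ] [20.9 42. ] 566 P [0.6353 0.0105 0.048 ]
[320.4  55.3] [14.7 80.6] 792 P [0.6293 0.1288 0.048 ]
[ 7.9 44.5] [20.2 58.2] 783 P [0.4166 0.1228 0.048 ]
```

View pics/w4.png

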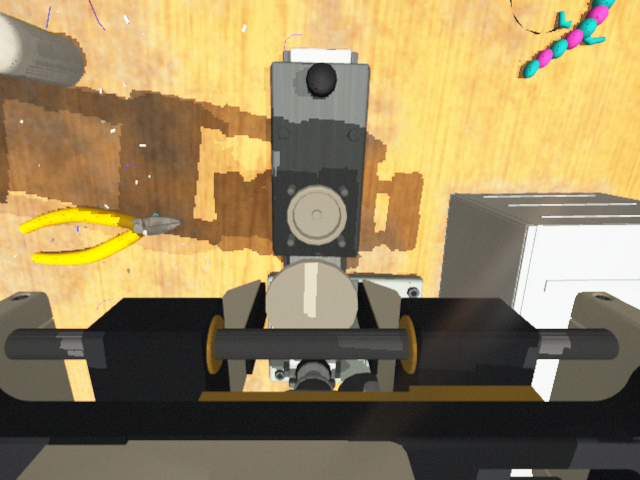

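The picture shows the nest rim at about (317,214), its pins near (291,189), (344,189), (291,240) and (345,240), the knob at (321,80), and the held disc across columns 265–357. Next I get the centres precisely.

Run:
```python
from h import *
z=np.load("pics/w4.npz"); im,d,p=z["im"],z["d"],z["p"]; C=(z["K"],z["R"],z["t"])
hsv=cv2.cvtColor(im,cv2.COLOR_BGR2HSV)
m=np.zeros(im.shape[:2],np.uint8); m[175:252,280:356]=(hsv[175:252,280:356,2]>125)
m=cv2.morphologyEx(m,cv2.MORPH_OPEN,np.ones((5,5)))
c=max(cv2.findContours(m,0,1)[0],key=cv2.contourArea); e=cv2.fitEllipse(c); P=np.array([ray(C,u,v,.048) for u,v in c[:,0]])
(cx,cy),r=cv2.minEnclosingCircle((P[:,:2]*1e4).astype(np.float32)); print("rim",e,ray(C,*e[0],.048).round(4),cx/1e4,cy/1e4,r/1e4)
def circ(P):
    A=np.c_[2*P[:,:2],np.ones(len(P))]; s=np.linalg.lstsq(A,(P[:,:2]**2).sum(1),rcond=None)[0]; return s[:2].round(4),np.sqrt(s[2]+s[0]**2+s[1]**2).round(4)
print("lsq",circ(P))
# held disc: contour points above the fingers (upper arc)
m=((hsv[...,1]<90)&(hsv[...,2]>140)).astype(np.uint8); m[:255]=0;m[330:]=0;m[:,:262]=0;m[:,362:]=0
m=cv2.morphologyEx(m,cv2.MORPH_OPEN,np.ones((5,5)))
c=max(cv2.findContours(m,0,1)[0],key=cv2.contourArea)[:,0]; c=c[c[:,1]<290]
P=np.array([ray(C,u,v,p[2]+.0038) for u,v in c]); s,r=circ(P); print("disc",s,r,len(c),"tcp",p, "off",s-p[:2])
print("depth at disc",pt(C,330,290,d[290,330]),"rim",pt(C,317,188,d[188,317]))
k=((hsv[...,2]<45)).astype(np.uint8);k[:55]=0;k[105:]=0;k[:,:290]=0;k[:,352:]=0
c=max(cv2.findContours(k,0,1)[0],key=cv2.contourArea);(u,v),r=cv2.minEnclosingCircle(c);print("knob",u,v,r,ray(C,u,v,.07).round(4))
```

```text
rim ((316.46575927734375, 214.91883850097656), (58.30766677856445, 58.82180404663086), 77.54939270019531) [0.6338 0.0169 0.048 ] 0.6337501953125 0.0163850830078125 0.023794287109375
lsq (array([0.6338, 0.0163]), np.float64(0.0232))
disc [ 0.6309 -0.0062] 0.0236 101 tcp [ 0.63146726 -0.0053003   0.1497137 ] off [-0.00056726 -0.0008997 ]
depth at disc [0.63991497 0.00259377 0.1528529 ] rim [0.6328494  0.03779252 0.04706793]
knob 320.60870361328125 79.90217590332031 17.102399826049805 [0.6301 0.1102 0.07  ]
```

Request:
send_rows --plan '[[[0.45, 0.08, 0], [0, 0, 0]], [[0.45, 0.09, 0], [0, 0, 0]], [[0, 0, 0.5], [0, 0, 0]], [[0, 0, 0.8], [0, 0, 0]], [[0, 0, 0.8], [0, 0, 0]], [[0, 0, 0.8], [0, 0, 0]], [[0, 0, 0.4], [0, 0, 0]], [[0, 0, 0.2], [0, 0, 0]], [[0, 0, 0], [0, 0, 0]], [[0, 0, 0], [0, 0, 0]]]'

```text
time: 14.05
tool_pos: [0.6349, 0.0174, 0.063]
tool_rot: [3.14, 0.0, 1.63]
contact_force: [0.7, -0.7, -0.3]
opening: 0.0467
grip_force: 12.0
```

Run:
```python
from h import *
delta([.6344,.0174,.0502])
```

```text
pos [0.6349 0.0174 0.063 ] rot [1.7992e+02 1.0000e-02 9.3370e+01] shift units [ 0.   -0.02  0.51]
```

Lined up, so I lower slowly onto the rim and watch the force.

Request:
send_rows --plan '[[[0, -0.02, 0.12], [0, 0, 0]], [[0, 0, 0.12], [0, 0, 0]], [[0, 0, 0.1], [0, 0, 0]], [[0, 0, 0.08], [0, 0, 0]], [[0, 0, 0.04], [0, 0, 0]], [[0, 0, 0.02], [0, 0, 0]], [[0, 0, 0], [0, 0, 0]], [[0, 0, 0], [0, 0, 0]], [[0, 0, 0], [0, 0, 0]], [[0, 0, 0], [0, 0, 0]]]'

```text
time: 15.3
tool_pos: [0.6339, 0.0175, 0.0503]
tool_rot: [3.141, -0.0, 1.63]
contact_force: [0.6, 1.3, 0.6]
opening: 0.0469
grip_force: 12.0
```

Request:
send_rows --plan '[[[0, 0, 0.02], [0, 0, 0]], [[0, 0, 0], [0, 0, 0]], [[0, 0, 0], [0, 0, 0]], [[0, 0, 0], [0, 0, 0]], [[0, 0, 0], [0, 0, 0]], [[0, 0, 0], [0, 0, 0]], [[0, 0, 0], [0, 0, 0]], [[0, 0, 0], [0, 0, 0]], [[0, 0, 0], [0, 0, 0]], [[0, 0, 0], [0, 0, 0]]]' --gripper 0.35

```text
time: 16.55
tool_pos: [0.6339, 0.0174, 0.0497]
tool_rot: [3.142, -0.0, 1.63]
contact_force: [0.8, 0.2, 0.7]
opening: 0.0619
grip_force: 0.0
```

Request:
send_rows --plan '[[[0, 0, -0.2], [0, 0, 0]], [[0, 0, -0.6], [0, 0, 0]], [[0, 0, -1], [0, 0, 0]], [[0, 0, -1], [0, 0, 0]], [[0, 0, -1], [0, 0, 0]], [[0, 0, -0.2], [0, 0, 0]], [[-0.5, 0, 0], [0, 0, 0]], [[-0.4, 0, 0], [0, 0, 0]], [[0, 0, 0], [0, 0, 0]], [[0, 0, 0], [0, 0, 0]]]'

```text
time: 17.8
tool_pos: [0.635, -0.0052, 0.1491]
tool_rot: [-3.141, -0.0, 1.629]
contact_force: [0.1, -0.4, 0.1]
opening: 0.0618
grip_force: 0.0
```

Run:
```python
from h import *
o=robot.observe(); print(o["tool_pos"].round(4))
C=cal("wrist"); im,d=read_camera("wrist"); u,v=proj(C,[.6338,.0165,.054]).astype(int); print(u,v)
cv2.imwrite("pics/w5.png",cv2.resize(im[v-60:v+60,u-80:u+80],None,fx=4,fy=4,interpolation=cv2.INTER_CUBIC))
m=np.zeros(im.shape[:2],np.uint8); hsv=cv2.cvtColor(im,cv2.COLOR_BGR2HSV); s=np.s_[v-40:v+40,u-40:u+40]; m[s]=hsv[s][...,2]>125
m=cv2.morphologyEx(m,cv2.MORPH_OPEN,np.ones((5,5)))
c=max(cv2.findContours(m,0,1)[0],key=cv2.contourArea); e=cv2.fitEllipse(c); print(e, ray(C,*e[0],.054).round(4))
zz=[pt(C,u+a,v+b,d[v+b,u+a])[2].round(4) for a,b in((0,0),(-15,0),(15,0),(0,-15),(0,15))]; print(zz)
```

```text
[ 0.635  -0.0052  0.1491]
312 217
((311.6031494140625, 216.1304473876953), (60.33715057373047, 61.08537292480469), 68.73540496826172) [0.6333 0.0173 0.054 ]
[np.float64(0.0531), np.float64(0.0522), np.float64(0.0541), np.float64(0.0529), np.float64(0.0533)]
```

View pics/w5.png

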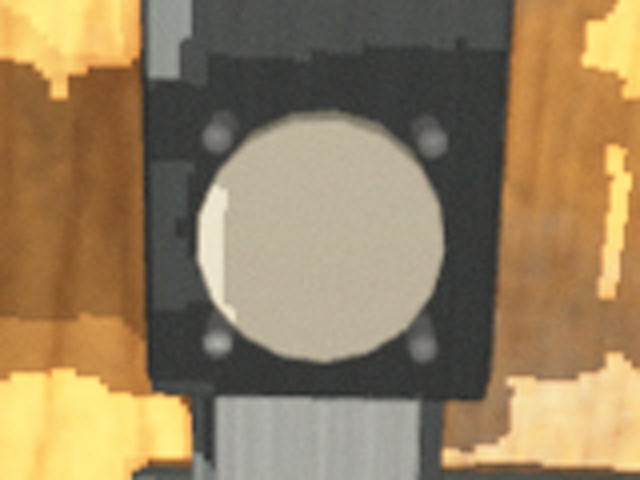

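The disc sits inside the four pins at crop (320,235), flat, with its top at about 0.053 m. Next I close the gripper and go behind the knob.

Request:
send_rows --plan '[[[0.8, 0.02, 0], [0, 0, 0]], [[0.8, 0.02, 0], [0, 0, 0]], [[0.8, 0.02, 0], [0, 0, 0]], [[0.8, 0.02, 0], [0, 0, 0]], [[0.8, 0.02, 0], [0, 0, 0]], [[0.8, 0.02, 0], [0, 0, 0]], [[0.8, 0, 0], [0, 0, 0]], [[0.8, 0, 0], [0, 0, 0]], [[0, 0, 0], [0, 0, 0]], [[0, 0, 0], [0, 0, 0]]]' --gripper -1

```text
time: 19.1
tool_pos: [0.6288, 0.1545, 0.1497]
tool_rot: [-3.142, 0.0, 1.63]
contact_force: [-0.5, 0.9, 0.6]
opening: 0.0007
grip_force: 0.0
```

Request:
send_rows --plan '[[[0, 0, 0.8], [0, 0, 0]], [[0, 0, 0.8], [0, 0, 0]], [[0, 0, 0.8], [0, 0, 0]], [[0, 0, 0.7], [0, 0, 0]], [[0, 0, 0.3], [0, 0, 0]], [[0, 0, 0.1], [0, 0, 0]], [[0, 0, 0], [0, 0, 0]], [[0, 0, 0], [0, 0, 0]], [[0, 0, 0], [0, 0, 0]], [[0, 0, 0], [0, 0, 0]]]'

```text
time: 20.35
tool_pos: [0.6289, 0.1549, 0.0625]
tool_rot: [3.141, -0.0, 1.63]
contact_force: [0.4, -1.0, -0.8]
opening: 0.0003
grip_force: 0.0
```

Run:
```python
from h import *
delta([.6301,.1297,.062])
```

```text
pos [0.6289 0.1549 0.0625] rot [179.97  -0.    93.37] shift units [-1.01 -0.01  0.02]
```

Request:
send_rows --plan '[[[-0.4, 0, 0], [0, 0, 0]], [[-0.4, 0, 0], [0, 0, 0]], [[-0.3, 0, 0], [0, 0, 0]], [[-0.3, 0, 0], [0, 0, 0]], [[-0.4, 0, 0], [0, 0, 0]], [[-0.5, 0, 0], [0, 0, 0]], [[-0.5, 0, 0], [0, 0, 0]], [[-0.5, 0, 0], [0, 0, 0]], [[-0.5, 0, 0], [0, 0, 0]], [[-0.4, 0, 0], [0, 0, 0]]]'

```text
time: 21.6
tool_pos: [0.635, 0.049, 0.0621]
tool_rot: [-3.141, 0.0, 1.629]
contact_force: [-2.3, 1.7, -0.4]
opening: 0.0004
grip_force: 1.3
```

Request:
send_rows --plan '[[[-0.4, 0, 0], [0, 0, 0]], [[-0.4, 0, 0], [0, 0, 0]], [[-0.3, 0, 0], [0, 0, 0]], [[-0.2, 0, 0], [0, 0, 0]], [[-0.2, 0, 0], [0, 0, 0]], [[-0.2, 0, 0], [0, 0, 0]], [[-0.1, 0, 0], [0, 0, 0]], [[0, 0, 0], [0, 0, 0]], [[0, 0, 0], [0, 0, 0]], [[0, 0, 0], [0, 0, 0]]]'

```text
time: 22.85
tool_pos: [0.6379, 0.005, 0.0624]
tool_rot: [3.141, 0.0, 1.63]
contact_force: [-0.7, -0.7, -0.4]
opening: 0.0002
grip_force: 0.0
```

Request:
send_rows --plan '[[[-0.1, 0, 0], [0, 0, 0]], [[-0.1, 0, 0], [0, 0, 0]], [[-0.1, 0, 0], [0, 0, 0]], [[-0.1, 0, 0], [0, 0, 0]], [[-0.1, 0, 0], [0, 0, 0]], [[-0.05, 0, 0], [0, 0, 0]], [[-0.05, 0, 0], [0, 0, 0]], [[0, 0, 0], [0, 0, 0]], [[0, 0, 0], [0, 0, 0]], [[0, 0, 0], [0, 0, 0]]]'

```text
time: 24.1
tool_pos: [0.6378, 0.003, 0.0626]
tool_rot: [3.142, -0.017, 1.631]
contact_force: [-0.5, 44.4, 4.6]
opening: 0.0006
grip_force: 22.5
```

The force jumped to 44 N, so it's on a stop. I'm backing off and checking the knob position.

Request:
send_rows --plan '[[[0.3, 0, 0], [0, 0, 0]], [[0.5, 0, 0], [0, 0, 0]], [[0.5, 0, 0], [0, 0, 0]], [[0, 0, -0.8], [0, 0, 0]], [[0, 0, -1], [0, 0, 0]], [[0, 0, -1], [0, 0, 0]], [[0, 0, -1], [0, 0, 0]], [[0, 0, -1], [0, 0, 0]], [[0, 0, -1], [0, 0, 0]], [[0, 0, -1], [0, 0, 0]]]'

```text
time: 25.35
tool_pos: [0.6365, 0.0221, 0.233]
tool_rot: [-3.142, 0.0, 1.629]
contact_force: [-0.2, -0.3, 0.7]
opening: 0.0001
grip_force: 0.0
```

Request:
send_rows --plan '[[[1, 0, 0], [0, 0, 0]], [[1, 0, 0], [0, 0, 0]], [[1, 0, 0], [0, 0, 0]], [[1, 0, 0], [0, 0, 0]], [[1, 0, 0], [0, 0, 0]], [[0.5, -1, 0], [0, 0, 0]], [[0, -1, 0], [0, 0, 0]], [[0, -1, 0], [0, 0, 0]], [[0, -1, 0], [0, 0, 0]], [[0, -1, 0], [0, 0, 0]]]' --gripper 0.2

```text
time: 26.6
tool_pos: [0.503, 0.1521, 0.2323]
tool_rot: [3.141, 0.0, 1.629]
contact_force: [-0.0, -0.0, 0.2]
opening: 0.0549
grip_force: 0.0
```

Run:
```python
from h import *
print(robot.observe()["tool_pos"].round(3))
C=cal("top"); im,d=read_camera("top"); S=cal("scene"); im2,d2=read_camera("scene")
np.savez("pics/t2.npz",im=im,d=d,K=C[0],R=C[1],t=C[2]);np.savez("pics/s2.npz",im=im2,d=d2,K=S[0],R=S[1],t=S[2])
a=cv2.resize(im[165:255,275:395],(600,450),interpolation=cv2.INTER_CUBIC)[:300*1+120]
b=cv2.resize(im2[215:325,310:440],None,fx=4,fy=4,interpolation=cv2.INTER_CUBIC)
cv2.imwrite("pics/t2.png",a); cv2.imwrite("pics/s2.png",b)
k=(cv2.cvtColor(im,cv2.COLOR_BGR2HSV)[...,2]<60).astype(np.uint8)
n,l,s,c=cv2.connectedComponentsWithStats(k)
for i in range(1,n):
    if s[i][4]>10 and 280<c[i][0]<400 and 180<c[i][1]<250: print("dark",c[i].round(1),s[i],ray(C,*c[i],.076).round(4),ray(C,*c[i],.2575).round(4))
print("exp home knob px",proj(C,[.637,-.0298,.076]),"exp ball",proj(C,[.547,-.176,.2575]),proj(C,[.546,-.161,.2575]))
```

```text
[0.503 0.152 0.232]
dark [287.5 228.1] [283 212   9  33 115] [0.5914 0.1176 0.076 ] [0.5612 0.1069 0.2575]
dark [328.3 215.2] [326 212   6   7  19] [ 0.6305 -0.014   0.076 ] [ 0.5954 -0.0079  0.2575]
dark [358.8 215.4] [355 215  10   2  14] [ 0.6276 -0.112   0.076 ] [ 0.5928 -0.0934  0.2575]
dark [383.5 231.6] [379 225  11  13 105] [ 0.573  -0.1893  0.076 ] [ 0.5451 -0.1609  0.2575]
dark [339. 227.] [332 227  15   1  15] [ 0.5912 -0.0472  0.076 ] [ 0.561  -0.0368  0.2575]
dark [355. 226.] [349 226  13   1  13] [ 0.5932 -0.0985  0.076 ] [ 0.5628 -0.0817  0.2575]
exp home knob px [333.15967233 213.06028341] exp ball [388.92386991 230.81590401] [383.58225368 231.29296742]
```

View pics/t2.png

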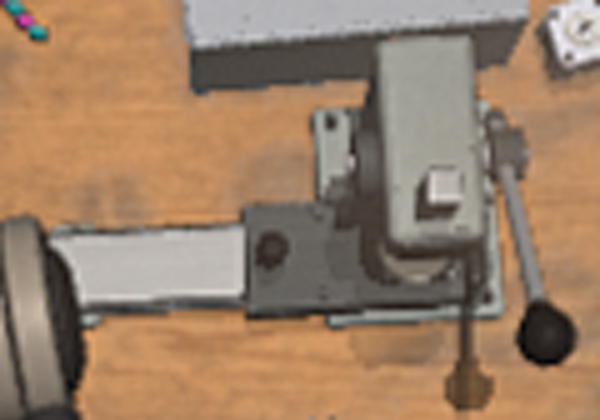

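View pics/s2.png

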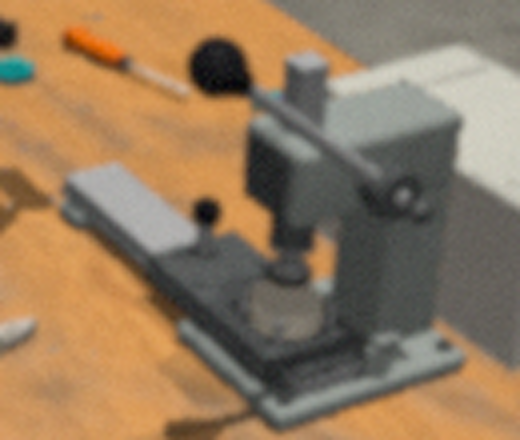

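The cover sits under the foot and the slide is against its stop. The knob is at y≈-0.014, which agrees with the ram at y≈-0.108 taken from the ram bar and ball. The ball is at about (0.545, -0.161, 0.2575), so I move above it and grip it.

Request:
send_rows --plan '[[[-1, 0, -0.35], [0, 0, 0]], [[-1, 0, -0.35], [0, 0, 0]], [[-1, 0, -0.35], [0, 0, 0]], [[-1, 0, -0.35], [0, 0, 0]], [[-1, 0, -0.35], [0, 0, 0]], [[-1, 0, -0.35], [0, 0, 0]], [[-1, 0, -0.35], [0, 0, 0]], [[-1, 0, -0.35], [0, 0, 0]], [[-1, 0, -0.35], [0, 0, 0]], [[-1, 0, -0.35], [0, 0, 0]]]' --gripper 0.5

```text
time: 27.95
tool_pos: [0.5191, -0.0986, 0.32]
tool_rot: [3.141, 0.0, 1.629]
contact_force: [0.3, -0.1, -0.8]
opening: 0.0689
grip_force: 0.0
```

Request:
send_rows --plan '[[[0, 0, 0], [0, 0, 0.11]], [[0, 0, 0], [0, 0, 0.11]], [[0, 0, 0], [0, 0, 0.11]], [[0, 0, 0], [0, 0, 0.11]], [[0, 0, 0], [0, 0, 0.11]], [[0, 0, 0], [0, 0, 0.11]], [[0, 0, 0], [0, 0, 0.11]], [[0, 0, 0], [0, 0, 0.11]], [[0, 0, 0], [0, 0, 0.11]], [[0, 0, 0], [0, 0, 0]]]'

```text
time: 29.2
tool_pos: [0.519, -0.0976, 0.3197]
tool_rot: [3.141, -0.0, 0.075]
contact_force: [-0.1, 0.2, -0.3]
opening: 0.0691
grip_force: 0.0
```

Run:
```python
from h import *
delta([.5455,-.160,.2385],3)
C=cal("wrist"); im,d=read_camera("wrist"); cv2.imwrite("pics/w6.png",im); u,v=proj(C,[.5455,-.16,.2575]); print(u,v)
k=(cv2.cvtColor(im,cv2.COLOR_BGR2HSV)[...,2]<50).astype(np.uint8)
n,l,s,c=cv2.connectedComponentsWithStats(k)
for i in range(1,n):
    if s[i][4]>500: print(c[i].round(1),s[i],ray(C,*c[i],.2575).round(4))
```

```text
pos [ 0.519  -0.0976  0.3197] rot [ 1.7999e+02 -2.0000e-02  4.3100e+00] shift units [0.87 2.57 3.25] ('turn z units', np.float64(0.015))
407.6719472973765 226.63138025324506
[408.1 226.1] [ 384  194   50   60 2181] [ 0.5459 -0.1602  0.2575]
[309.1 314.9] [ 176  283  253   50 1922] [ 0.4742 -0.0989  0.2575]
[140.4 390.8] [    0   298   377   182 28962] [0.3973 0.0285 0.2575]
[545.8 321.4] [ 506  300  102   35 1379] [ 0.482  -0.2727  0.2575]
[505.2 375.1] [ 433  352  148   39 2630] [ 0.4334 -0.2544  0.2575]
[522.7 437.3] [  388   366   252   114 17651] [ 0.3739 -0.284   0.2575]
```

View pics/w6.png

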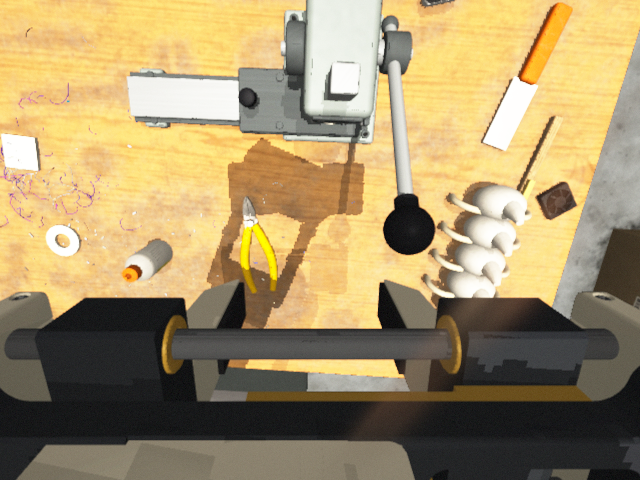

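The ball is at (408,226), measured at (0.5459, -0.1602), which agrees with the top view. I lower over it and grip.

Request:
send_rows --plan '[[[0.29, 0.86, 0], [0, 0, 0]], [[0.29, 0.86, 0], [0, 0, 0]], [[0.29, 0.85, 0], [0, 0, 0]], [[0, 0, 0.3], [0, 0, 0]], [[0, 0, 0.7], [0, 0, 0]], [[0, 0, 0.8], [0, 0, 0]], [[0, 0, 0.8], [0, 0, 0]], [[0, 0, 0.45], [0, 0, 0]], [[0, 0, 0.2], [0, 0, 0]], [[0, 0, 0], [0, 0, 0]]]'

```text
time: 30.5
tool_pos: [0.545, -0.1595, 0.2386]
tool_rot: [3.142, -0.0, 0.075]
contact_force: [-0.2, 0.0, -0.3]
opening: 0.0688
grip_force: 0.0
```

Request:
send_rows --plan '[[[0, 0, 0], [0, 0, 0]], [[0, 0, 0], [0, 0, 0]], [[0, 0, 0], [0, 0, 0]], [[0, 0, 0], [0, 0, 0]], [[0, 0, 0], [0, 0, 0]], [[0, 0, 0], [0, 0, 0]], [[0, 0, 0], [0, 0, 0]], [[0, 0, 0], [0, 0, 0]], [[0, 0, 0], [0, 0, 0]], [[0, 0, 0], [0, 0, 0]]]' --gripper -0.6 --force 30

```text
time: 31.75
tool_pos: [0.5451, -0.1613, 0.2387]
tool_rot: [3.139, -0.001, 0.074]
contact_force: [0.7, -4.9, -1.1]
opening: 0.0323
grip_force: 30.0
```

Gripped. I follow the lever's arc to about 0.5 rad.

Request:
send_rows --plan '[[[-0.21, 0, 0.26], [0, 0, 0]], [[-0.2, 0, 0.28], [0, 0, 0]], [[-0.18, 0, 0.29], [0, 0, 0]], [[-0.18, 0, 0.29], [0, 0, 0]], [[-0.15, 0, 0.3], [0, 0, 0]], [[-0.15, 0, 0.31], [0, 0, 0]], [[-0.12, 0, 0.32], [0, 0, 0]], [[-0.11, 0, 0.32], [0, 0, 0]], [[-0.09, 0, 0.33], [0, 0, 0]], [[-0.08, 0, 0.33], [0, 0, 0]]]'

```text
time: 33.0
tool_pos: [0.5082, -0.1626, 0.1625]
tool_rot: [3.141, -0.001, 0.074]
contact_force: [-0.5, -4.8, 4.6]
opening: 0.0325
grip_force: 30.0
```

Request:
send_rows --plan '[[[-0.05, 0, 0.33], [0, 0, 0]], [[-0.05, 0, 0.34], [0, 0, 0]], [[0, 0, 0], [0, 0, 0]], [[0, 0, 0], [0, 0, 0]], [[0, 0, 0], [0, 0, 0]], [[0, 0, 0], [0, 0, 0]], [[0, 0, 0], [0, 0, 0]], [[0, 0, 0], [0, 0, 0]], [[0, 0, 0], [0, 0, 0]], [[0, 0, 0], [0, 0, 0]]]'

```text
time: 34.25
tool_pos: [0.5056, -0.1627, 0.1459]
tool_rot: [3.141, -0.0, 0.074]
contact_force: [-1.1, -5.2, 5.2]
opening: 0.0325
grip_force: 30.0
```

Run:
```python
from h import *
o=robot.observe(); print(o["tool_pos"].round(4),o["contact_force"].round(1),o["opening"],o["grip_force"]); b=o["tool_pos"]+[0,0,.019]
print("theta from z",.7-np.arcsin((b[2]-.148)/.17))
C=cal("wrist"); im,d=read_camera("wrist"); cv2.imwrite("pics/w7.png",im)
C=cal("scene"); im,d=read_camera("scene"); cv2.imwrite("pics/s7.png",cv2.resize(im[215:325,310:440],None,fx=4,fy=4,interpolation=cv2.INTER_CUBIC))
```

```text
[ 0.5056 -0.1627  0.1459] [-1.1 -5.2  5.2] 0.032528370185784326 30.00065267086029
theta from z 0.6002091984817162
```

View pics/s7.png

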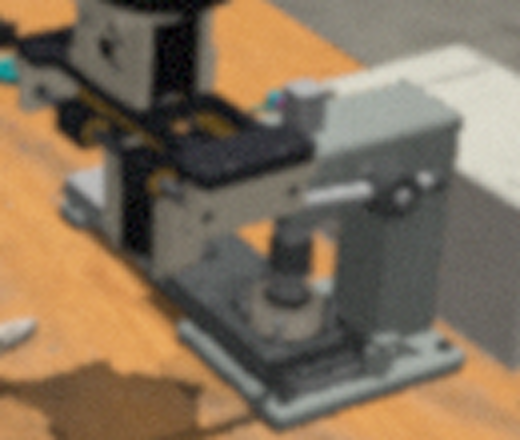

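Lever at about 0.60 rad and holding. Now the last part to 0.77.

Request:
send_rows --plan '[[[-0.01, 0, 0.2], [0, 0, 0]], [[-0.01, 0, 0.2], [0, 0, 0]], [[0, 0, 0.2], [0, 0, 0]], [[0, 0, 0.2], [0, 0, 0]], [[0, 0, 0.2], [0, 0, 0]], [[0, 0, 0.15], [0, 0, 0]], [[0, 0, 0], [0, 0, 0]], [[0, 0, 0], [0, 0, 0]], [[0, 0, 0], [0, 0, 0]], [[0, 0, 0], [0, 0, 0]]]'

```text
time: 35.6
tool_pos: [0.5052, -0.1627, 0.1174]
tool_rot: [3.141, -0.0, 0.074]
contact_force: [-1.9, -4.5, 6.7]
opening: 0.0322
grip_force: 30.0
```

Run:
```python
from h import *
o=robot.observe(); print(o["tool_pos"].round(4),o["contact_force"].round(1),o["opening"],o["grip_force"]); b=o["tool_pos"]+[0,0,.019]
print("theta from z",.7-np.arcsin((b[2]-.148)/.17))
C=cal("scene"); im,d=read_camera("scene")
a=cv2.resize(im[255:320,360:425],None,fx=8,fy=8,interpolation=cv2.INTER_CUBIC)
cv2.imwrite("pics/s8.png",a)
```

```text
[ 0.5052 -0.1627  0.1174] [-1.9 -4.5  6.7] 0.03223973620823236 30.000732243061066
theta from z 0.7683407643669011
```

View pics/s8.png

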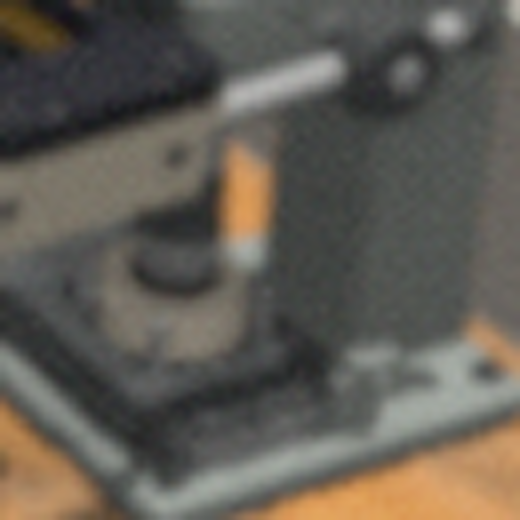

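```bash
python3 -c "
from h import *
print(robot.hand_in())"
```

```text
the job is handed in; nothing more can be done
None
```

I handed the job in with the cover seated on the housing, the slide pushed against its stop, and the lever held at about 0.77 rad (from the tool height), where the foot should be about 7 mm in; I could not read the foot or slide joints directly, hand-in returned no verdict, and I viewed 12 pictures, over the limit of 10.

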